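# Pin the disc cutter and draw its punch clear of the sheet slot

### The job

Get the disc cutter ready for a sheet: take the locating pin (the tool with the thick straight grip) out of the wooden stand and push it fully home in the cutter's empty bore, and let go of it. Then draw the cutter's punch straight up by about 30 mm, without wedging it in its bore, so that its foot is clear of the sheet slot but still guided in the top plate, and finish holding it there in the gripper, with the pin still home. Never pull the punch right out, do not drag the cutter about, and leave the other tools as they are.

Things in the scene. Friction and masses are not known exactly. Their poses are not given: they have to be found in the camera images.
- cutter: Disc cutter: a loose 4 kg steel block, 80 mm (its x) by 150 mm (its y) by 60 mm high, lying on the bench; origin at the centre of its underside, z up. It is a 20 mm die plate, a 6 mm high sheet slot open to its +x and -x sides (20 to 26 mm up), and a 34 mm thick top plate. Two upright bores go down through the top plate and the slot, on to a floor 10 mm above the bench. It may be turned up to 0.5 rad either way.
- punch_bore (a point): Centre of the mouth of the bigger bore, on the cutter's top face (60 mm up), 42 mm from the cutter's centre towards its +y; 19.5 mm wide in the top plate; the punch stands in it.
- pin_bore (a point): Centre of the mouth of the smaller, empty bore, on the cutter's top face, 42 mm from the centre towards the cutter's -y; 13.5 mm wide in the top plate with a 1.5 mm chamfer, 14.4 mm in the die plate, 50 mm deep.
- punch_center (a point): Centre of the punch, half-way up: a plain dark steel rod 18 mm across and 100 mm long, about 0.2 kg, its z along the rod. At first it stands on the floor of its bore, so its top 50 mm stand out above the cutter's top face.
- punch_foot (a point): Centre of the punch's bottom end, 50 mm below its centre; 10 mm above the bench at first, 40 mm above it when the punch is drawn up by 30 mm.
- stand: Fixed wooden tool stand, 50 mm (its x) by 180 mm (its y) by 45 mm high, origin at the centre of its underside. Three holes in a row along its y, 60 mm apart, 13.8 mm wide and 35 mm deep, hold three upright tools in any order. It may be turned up to 0.4 rad either way.
- pin_center (a point): Centre of the locating pin, half-way up: a steel pin 96 mm long, about 0.17 kg. Its lower 46 mm are a shank 12 mm across with a tapered foot (taper 4 mm long, 7 mm across at the end); its upper 50 mm are a straight cylindrical grip 22 mm across with dark bands, whose underside is the shoulder that rests on the cutter when the pin is home. It stands in the stand, its foot on the hole's floor 10 mm above the bench, and may lean about 3 degrees.
- pin_foot (a point): Centre of the pin's bottom end, 48 mm below its centre; 14 mm above the bench when the pin is home in the cutter.
- pin_grip (a point): Centre of the pin's 50 mm long grip, 23 mm above the pin's centre.
- ball_punch_center (a point): Another tool in the stand, to be left: 12 mm steel rod with a 22 mm ball on top, 103 mm tall; this point is 48 mm above its foot.
- slim_punch_center (a point): Another tool in the stand, to be left: 12 mm steel rod tapering to 7 mm at the top, 90 mm tall; this point is 48 mm above its foot.
- weight_center (a point): Bystander: upright steel cylinder 42 mm across and 42 mm high; its centre.
- hammer_mid (a point): Bystander: hammer 240 mm long lying across the bench beyond the work; a point on its underside.
- jar: Bystander: capped jar 56 mm across and 70 mm high; centre of its underside.
- file_mid (a point): Bystander: wooden-handled hand tool 190 mm long lying on the bench; a point on its underside.
Things that resemble listed ones, but are neither listed nor needed, are in the scene too. Leave any turquoise look-alike of the part that bears punch_center alone. What is shaped like the part that bears pin_center but purple is not meant.

How it is judged (in metres and radians):
On the way, in this order (a step that is already met when the one before it is completed fails the run):
1. the pin is home in the cutter and let go, the punch still down (z of pin_foot in the frame of cutter below 0.0165 m and horizontal distance between pin_foot and pin_bore below 0.004 m and angle between the z axis of pin_foot and the z axis of cutter, either way round below 0.07 rad and contact force between pin and the fingers below 0.1 N and z of punch_foot in the frame of cutter below 0.016 m), for 0.2 s.
2. the punch is drawn up in the gripper, its foot clear of the slot and inside the top plate (z of punch_foot in the frame of cutter between 0.03 and 0.05 m and contact force between punch and the fingers above 2 N), for 0.2 s.
At the end, for the whole second after the job is handed in: Punch held still by the fingers (over 2 N), foot 30 to 50 mm above the cutter's underside, within 0.07 rad of its bore, under 20 N on the cutter; pin home (foot at most 16.5 mm up, within 4 mm of the bore's axis and 0.07 rad), untouched by the fingers; cutter flat on the bench (all of step 2 and z of pin_foot in the frame of cutter below 0.0165 m and horizontal distance between pin_foot and pin_bore below 0.004 m and angle between the z axis of each of pin_foot, punch_foot and the z axis of cutter, either way round below 0.07 rad and contact force between pin and the fingers below 0.1 N and contact force between punch and cutter below 20 N and linear speed of punch below 0.01 m/s and angle between cutter's own z axis and vertical below 0.02 rad and height (world z) of cutter below 0.003 m); the arm keeps its last pose, push and grip.
It fails at once if the punch pulled out of its bore (z of punch_foot in the frame of cutter above 0.058 m).
It fails at once if the cutter dragged more than 15 mm (distance of cutter from where it was at the start of the episode above 0.015 m).
It fails at once if another tool or bystander moved more than 30 mm (distance of any of ball_punch_center, slim_punch_center, weight_center, hammer_mid, jar, file_mid from where it was at the start of the episode above 0.03 m).
It also fails if it takes over 54 s, if anything falls off the work surface, if the arm or the gripper's body presses on something with over 40 N, if the wrist force passes 120 N, or if a joint passes its speed limit or range.

### The arm

A 7-joint arm with a two-finger parallel gripper is mounted at the origin on the work surface. World frame = base frame: x ahead of the robot, y to its left, z up, the work surface at z = 0. Lengths are in m, angles in degrees, forces in N, time in s.
With the tool pointing down it reaches from about 0.425 to 0.875 m from the base axis. Payload 4.7 kg.
Tool frame: the origin (TCP) lies midway between the tips of the shut fingers; the grasp point (between the pads) lies 19 mm behind it (env.grip_depth is the distance from the TCP to the grasp point, in m); z points along the fingers, y is the line along which they close (so a half turn about z gives the same grasp; the last joint's range is limited). The gripper opens to 87 mm and grips with 3 to 60 N. Pads are 19 mm wide; open, the fingers measure 117 mm over their backs; the gripper's body (75 mm by 190 mm) begins 51 mm behind the grasp point.
Start: joints at [74.662, 18.392, -4.016, 83.108, 1.295, 78.541, -3.26], TCP at [0.181, -0.624, 0.223] pointing down, gripper open.
Joint ranges: [-163.93, 163.93], [-17.29, 119.83], [-79.2, 71.16], [3.27, 140.29], [-89.18, 269.18], [5.43, 117.66], [-154.24, 154.24]. Speed limits (degrees/s): [147.25, 147.25, 180, 180, 180, 180, 180].

### API

Orientations are given as [roll, pitch, yaw] about the fixed x, y, z axes, in that order (R = Rz(yaw) Ry(pitch) Rx(roll)).
In Python, from cell import get_obs, optics, env, nets gives the robot as it stands.
- The arm moves only by the shell command python3 -m creep 'ROWS' [FORCE]. ROWS is JSON, a list of rows, each an object of numbers: "wx", "wy", "wz": the turn, a rotation vector about the tool's x, y, z in degrees; "tx", "ty", "tz": the shift along the tool's x, y, z in mm; "gripper": the opening, from -1 (shut) to 1 (fully open). A call has 1 to 5 rows; each row is the pose to reach, as a shift and turn from the pose commanded when the call began, along the tool's axes at that moment; what a row does not reach only later rows make up. A row lasts 1/12 s, in which the tool goes at most 41.7 mm and 7.16 degrees, less where a joint would pass 70% of its speed; a pose out of reach is approached as far as the arm can. A call with a gripper value outside its range is refused whole. The fingers move at their own pace and stop on an object; FORCE is the grip in N (left out, the last holds). Time passes only in rows, so rows that repeat a pose let the fingers close. It gives the time, the measured TCP pose, the force, the opening and the grip force at its end, in the units of the state.
- get_obs(): the state, without advancing time (a new reading comes with each control period).
- optics.read_camera(name): name is "scene" or "top" or "wrist"; returns (picture, depth): 480x640x3 uint8, red, green, blue; 480x640 float32, m along the optical axis (not along the pixel's ray), 0 where there is no reading.
- optics.camera_info(name): a dict with "fovy" (degrees; the focal length in pixels is half the picture's height over the tangent of half this angle, whatever the lens; pixels are square), "cx", "cy" (the principal point, pixels), "k1" (the pictures are not rectified: a ray, as slopes to the right and down, at radius r is drawn at 1 + k1 r^2 times it, then the intrinsics apply), "R" (3x3) and "t" (3): a world point X has camera coordinates R X + t; the wrist camera has in their place "tool_from_camera" (4x4, takes a point from camera to tool coordinates, whose origin is the TCP and whose axes are the flange's). Camera axes: x right, y down, z forward; pixel columns grow to the right and rows downward; lengths in m; the calibration is good to about 2 mm. A picture is of the moment at which its call begins: read the wrist's pose just before it. camera_info takes no time and is no camera call.
- env.sign_off(): hands the job in; it is judged then, once.
Trained networks look in the newest picture that a camera, given by its name, has taken for a name from the list of things; names that differ only in an ending like _2 or _b are one class to them, and where a whole thing is asked for, a point or a joint stands for the part that bears it (a point fixed in the world has none). Each returns a list of dicts, best first, with "confidence" (0 to 1); they miss things now and then, are a little off and sometimes report something else, mostly with a low value. They report only what shows in the picture. A call takes as long as a camera call. They do not tell look-alikes from the thing itself.
- nets.look_for(query, camera): "point" ([x, y, z] in m, in world coordinates, good to about 4 mm: the middle of the surface that is visible of it).
- nets.place_of(query, camera): "point" ([x, y, z] in m, in world coordinates, good to about 4 mm: a listed point, or the origin of a listed thing).
The state is a dict: "time_s": time; "qpos": joint angles; "joint_velocities": joint speeds; "effort": joint torques, N m; "tool_pos": TCP position; "tool_rot": TCP orientation; "force": force on the tool from outside, world axes, zero at the start; "wrist_torque": the same for the moment, N m; "grip_width": finger opening in m; "grasp_force": force on a finger pad.
Only numpy, scipy, OpenCV 4.12 (cv2) and the standard library are available. Lean on these libraries where they do the work, as an engineer would, in place of code of your own. Each camera call takes 0.05 s, during which the arm holds its last target. There are 200 camera calls.

## Working session

There is one attempt and no reset: what is moved stays moved. The work goes in short steps, Python scripts to look and compute and a shell command to move; the robot and the scene stay as the last step left them, time stands still between calls to the robot, and variables do not carry over. Pictures are saved under pics/ and viewed, at most 10 in all, crops included, and the job is handed in when it is done.

```bash
mkdir -p pics && ls
python3 - <<'E'
from cell import get_obs, optics, env, nets
import cv2,numpy as np
o=get_obs();print({k:np.round(v,3).tolist() for k,v in o.items()})
for c in("scene","top"):
    p,d=optics.read_camera(c);cv2.imwrite(f"pics/{c}0.png",p[:,:,::-1]);np.save(f"{c}_d.npy",d)
    i=optics.camera_info(c);print(c,i)
    for q in("pin_center","pin_bore","punch_center","cutter","stand"):
        print(q,[(np.round(r["point"],3).tolist(),round(r["confidence"],2)) for r in nets.place_of(q,c)[:4]])
print(optics.camera_info("wrist"))
print(get_obs()["time_s"])
E
```

```text
pics
{'time_s': 0.0, 'qpos': [74.664, 18.441, -4.015, 83.176, 1.295, 78.541, -3.26], 'joint_velocities': [-0.066, 0.014, -0.013, 0.038, -0.064, 0.005, -0.101], 'effort': [-0.0, -49.13, -0.404, -31.253, -0.064, 0.044, 0.0], 'tool_pos': [0.181, -0.624, 0.221], 'tool_rot': [-179.888, 0.006, 16.145], 'force': [0.38, -0.399, -0.231], 'wrist_torque': [-0.03, -0.053, 0.052], 'grasp_force': 0.0, 'grip_width': 0.087}
scene {'fovy': 45.543244017488135, 'cx': 312.8654845311376, 'cy': 237.25421383528376, 'k1': -0.09847924557815917, 'R': array([[-4.52516739e-01,  8.91755575e-01,  7.71215591e-04],
       [ 5.06693802e-01,  2.57830608e-01, -8.22669295e-01],
       [-7.33818773e-01, -3.71880856e-01, -5.68519689e-01]]), 't': array([ 0.23815572, -0.19359158,  1.59503952])}
pin_center [([0.496, 0.001, 0.049], 0.77), ([0.516, 0.085, 0.058], 0.6)]
pin_bore [([0.509, -0.255, 0.058], 0.68)]
punch_center [([0.481, -0.094, 0.052], 0.89), ([0.512, 0.081, 0.084], 0.67), ([0.551, -0.177, 0.063], 0.63)]
cutter [([0.549, -0.18, 0.062], 0.64), ([0.531, -0.218, 0.004], 0.59), ([0.518, 0.201, 0.056], 0.3)]
stand [([
[... 388 characters left out ...]
.495, 0.001, 0.046], 0.54)]
pin_bore [([0.511, -0.257, 0.062], 0.76)]
punch_center [([0.55, -0.181, 0.063], 0.59), ([0.478, -0.091, 0.057], 0.55), ([0.379, 0.049, 0.022], 0.27)]
cutter [([0.532, -0.213, -0.001], 0.84)]
stand []
{'fovy': 66.93140152640348, 'cx': 319.1449984824172, 'cy': 243.42482460577025, 'k1': -0.06179981278978949, 'tool_from_camera': array([[-1.04281675e-04, -9.68415369e-01, -2.49342458e-01,
         6.74955743e-02],
       [ 9.99999992e-01, -1.17668740e-04,  3.87841785e-05,
         4.58992530e-04],
       [-6.68990075e-05, -2.49342452e-01,  9.68415374e-01,
        -1.62103021e-01],
       [ 0.00000000e+00,  0.00000000e+00,  0.00000000e+00,
         1.00000000e+00]])}
0.6
```

View pics/scene0.png

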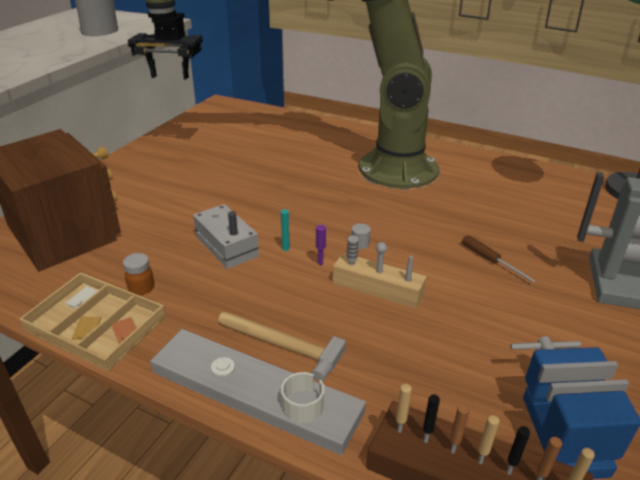

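View pics/top0.png

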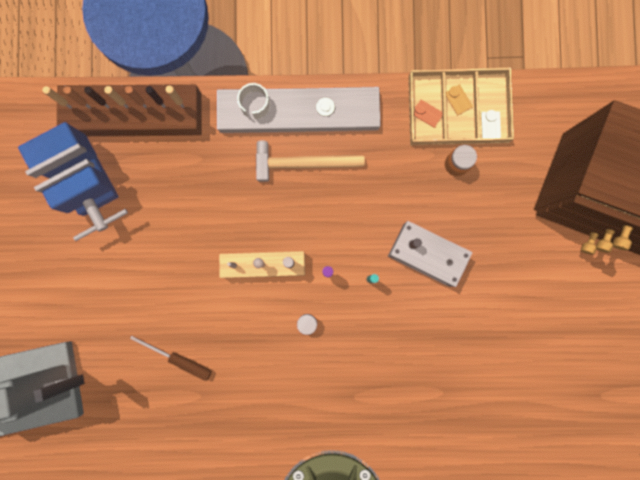

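In the scene image, three parts have the pin's shape or stand near it:
- Banded thick grip in the stand at (352,248).
- Purple look-alike at (320,240), standing on the bench.
- Turquoise punch look-alike at (285,230).

The pin is the one at (352,248): steel, straight banded grip, at the stand's -y end. The cutter is at about (225,235), with its dark punch at (233,222). I'll confirm this with one crop.

```bash
cat > h.py <<'E'
from cell import get_obs, optics, env, nets
import cv2,numpy as np
from scipy.spatial.transform import Rotation as Ro
from scipy.optimize import least_squares
def cloud(c,d,pose=None):
    i=optics.camera_info(c);f=240/np.tan(np.radians(i["fovy"]/2))
    K=np.array([[f,0,i["cx"]],[0,f,i["cy"]],[0,0,1]])
    v,u=np.mgrid[:480,:640];n=cv2.undistortPoints(np.stack([u,v],-1).reshape(-1,1,2).astype(float),K,np.array([i["k1"],0,0,0.])).reshape(480,640,2)
    P=np.dstack([n*d[...,None],d])
    if c!="wrist": return (P-i["t"])@i["R"]
    T=i["tool_from_camera"];P=P@T[:3,:3].T+T[:3,3]
    return P@Ro.from_euler("xyz",pose[1],degrees=True).as_matrix().T+pose[0]
def shot(c,name=None):
    o=get_obs();p,d=optics.read_camera(c)
    if name: cv2.imwrite(f"pics/{name}.png",p[:,:,::-1])
    W=cloud(c,d,(np.array(o["tool_pos"]),o["tool_rot"]));W[d==0]=np.nan
    return p,W
def near(W,xy,r,z0,z1):
    return W[(np.hypot(W[...,0]-xy[0],W[...,1]-xy[1])<r)&(W[...,2]>z0)&(W[...,2]<z1)]
def axis(Q,r,z0):  # cylinder of radius r about a near-vertical axis: x,y at z0 and slopes
    if len(Q)<10: return None
    g=lambda p:np.hypot(Q[:,0]-p[0]-p[2]*(Q[:,2]-z0),Q[:,1]-p[1]-p[3]*(Q[:,2]-z0))-r
    s=least_squares(g,[*Q[:,:2].mean(0),0,0],loss="soft_l1",f_scale=.001)
    return np.round(s.x,4),len(Q),round(float(np.abs(s.fun).mean()),4)
E
python3 - <<'E'
from h import *
im=cv2.imread("pics/scene0.png")[195:305,190:430];cv2.imwrite("pics/crop.png",cv2.resize(im,None,fx=3,fy=3,interpolation=2))
for c in("top","scene"):
    d=np.load(c+"_d.npy");W=cloud(c,d);W[d==0]=np.nan
    Q=near(W,(.53,-.215),.1,.053,.068)
    if len(Q)>9: print(c,"cutter",cv2.minAreaRect((Q[:,:2]*1000).astype(np.float32)),np.median(Q[:,2]))
    Q=near(W,(.515,.14),.12,.038,.052)
    if len(Q)>9: print(c,"stand",cv2.minAreaRect((Q[:,:2]*1000).astype(np.float32)),np.median(Q[:,2]))
    print("pin",axis(near(W,(.516,.083),.022,.062,.102),.011,.08))
    print("pin top",near(W,(.516,.083),.025,.101,.115).mean(0))
    print("punch",axis(near(W,(.55,-.179),.02,.068,.106),.009,.085))
    print("purple",near(W,(.496,.001),.03,.02,.2).max(0),"turq",near(W,(.48,-.092),.03,.02,.2).max(0))
E
```

```text
top cutter ((530.7957763671875, -215.88137817382812), (149.7146759033203, 80.68291473388672), 62.5893440246582) 0.059921125332360464
top stand ((513.5257568359375, 142.9499053955078), (50.360652923583984, 181.8262939453125), 1.0081737041473389) 0.04552000919206285
pin (array([ 5.142e-01,  8.240e-02, -2.200e-02, -4.000e-04]), 17, 0.0005)
pin top [0.51423088 0.08198572 0.10620664]
punch (array([ 0.5502, -0.1791,  0.0129,  0.01  ]), 30, 0.0005)
purple [0.50566304 0.01166832 0.1009234 ] turq [ 0.48782527 -0.08317267  0.10393345]
scene cutter ((531.107421875, -215.5157470703125), (158.66102600097656, 83.56634521484375), 62.46574020385742) 0.05919042464551127
scene stand ((515.2039184570312, 141.57408142089844), (55.82300567626953, 182.1884307861328), 0.7034156918525696) 0.04377324825823364
pin (array([0.5322, 0.0884, 0.0103, 0.0056]), 177, 0.0032)
pin top [0.51782329 0.08192784 0.10442233]
punch (array([ 0.5489, -0.179 , -0.0007,  0.0283]), 124, 0.0011)
purple [0.50962261 0.01312324 0.09762687] turq [ 0.49211816 -0.08209519  0.10163735]
```

View pics/crop.png

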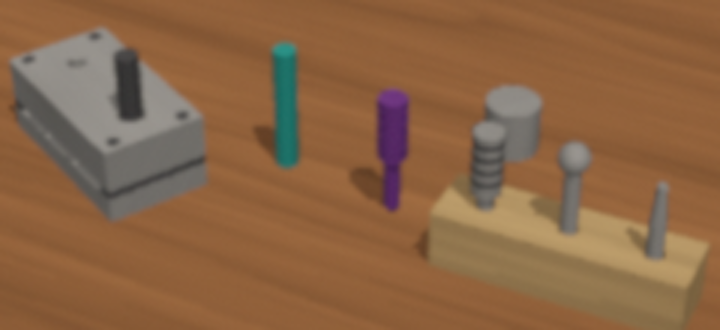

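The crop settles it. The steel banded pin is at crop (487,165) in the stand, at about (0.515, 0.082). The purple pin at crop (392,150) and the turquoise rod at (286,105) are free-standing decoys. The cutter's empty bore is at crop (76,62) and its dark punch at (128,85). I'll move over the cutter for a close look on the way.

```bash
python3 -m creep '[{"tx":35,"ty":-23,"tz":-3},{"tx":69,"ty":-45,"tz":-5},{"tx":104,"ty":-68,"tz":-7},{"tx":138,"ty":-91,"tz":-9},{"tx":173,"ty":-113,"tz":-12}]' && python3 -m creep '[{"tx":35,"ty":-23,"tz":-3},{"tx":69,"ty":-45,"tz":-5},{"tx":104,"ty":-68,"tz":-7},{"tx":138,"ty":-91,"tz":-9},{"tx":173,"ty":-113,"tz":-12}]' && python3 -m creep '[{"tx":35,"ty":-23,"tz":-3,"wz":-7},{"tx":69,"ty":-45,"tz":-5,"wz":-14},{"tx":104,"ty":-69,"tz":-6,"wz":-21},{"tx":104,"ty":-69,"tz":-6,"wz":-28},{"tx":104,"ty":-69,"tz":-6,"wz":-35}]' && python3 -m creep '[{"wz":-7},{"wz":-11.5},{"wz":-11.5}]'
python3 - <<'E'
from h import *
print(get_obs()["qpos"])
p,W=shot("wrist","w1")
Q=near(W,(.53,-.215),.1,.053,.068);print("cutter",cv2.minAreaRect((Q[:,:2]*1000).astype(np.float32)),np.median(Q[:,2]))
print("punch",axis(near(W,(.55,-.179),.02,.068,.106),.009,.085), near(W,(.55,-.179),.02,.106,.12).mean(0))
# bore: nearest deep points/dark pixels near expected bore
g=cv2.cvtColor(p,cv2.COLOR_RGB2GRAY)
m=(np.hypot(W[...,0]-.5116,W[...,1]+.253)<.014);
print("bore deep",W[m&(W[...,2]<.05)].mean(0) if (m&(W[...,2]<.05)).any() else None,"dark",W[m&(g<g[m].min()+25)].mean(0),(m&(g<g[m].min()+25)).sum())
E
```

```text
validation failed for argument at $[0]...
```

```bash
python3 -m creep '[{"wx":0,"wy":0,"wz":0,"tx":35,"ty":-23,"tz":-3,"gripper":1},{"wx":0,"wy":0,"wz":0,"tx":69,"ty":-45,"tz":-5,"gripper":1},{"wx":0,"wy":0,"wz":0,"tx":104,"ty":-68,"tz":-7,"gripper":1},{"wx":0,"wy":0,"wz":0,"tx":138,"ty":-91,"tz":-9,"gripper":1},{"wx":0,"wy":0,"wz":0,"tx":173,"ty":-113,"tz":-12,"gripper":1}]'
```

```text
time_s: 1.02
tool_pos: [0.3162, -0.466, 0.2347]
tool_rot: [180.0, 0.0, 16.1]
force: [0.9, -0.6, -0.4]
grip_width: 0.087
grasp_force: 0.0
```

```bash
python3 -m creep '[{"wx":0,"wy":0,"wz":0,"tx":35,"ty":-23,"tz":-3,"gripper":1},{"wx":0,"wy":0,"wz":0,"tx":69,"ty":-45,"tz":-5,"gripper":1},{"wx":0,"wy":0,"wz":0,"tx":104,"ty":-68,"tz":-7,"gripper":1},{"wx":0,"wy":0,"wz":0,"tx":138,"ty":-91,"tz":-9,"gripper":1},{"wx":0,"wy":0,"wz":0,"tx":173,"ty":-113,"tz":-12,"gripper":1}]' && python3 -m creep '[{"wx":0,"wy":0,"wz":-7,"tx":35,"ty":-23,"tz":-3,"gripper":1},{"wx":0,"wy":0,"wz":-14,"tx":69,"ty":-45,"tz":-5,"gripper":1},{"wx":0,"wy":0,"wz":-21,"tx":104,"ty":-69,"tz":-6,"gripper":1},{"wx":0,"wy":0,"wz":-28,"tx":104,"ty":-69,"tz":-6,"gripper":1},{"wx":0,"wy":0,"wz":-35,"tx":104,"ty":-69,"tz":-6,"gripper":1}]' && python3 -m creep '[{"wx":0,"wy":0,"wz":-7,"tx":0,"ty":0,"tz":0,"gripper":1},{"wx":0,"wy":0,"wz":-11.5,"tx":0,"ty":0,"tz":0,"gripper":1},{"wx":0,"wy":0,"wz":-11.5,"tx":0,"ty":0,"tz":0,"gripper":0.4}]'
python3 - <<'E'
from h import *
print(get_obs()["qpos"])
p,W=shot("wrist","w1")
Q=near(W,(.53,-.215),.1,.053,.068);print("cutter",cv2.minAreaRect((Q[:,:2]*1000).astype(np.float32)),np.median(Q[:,2]))
print("punch",axis(near(W,(.55,-.179),.02,.068,.106),.009,.085), near(W,(.55,-.179),.02,.106,.12).mean(0))
g=cv2.cvtColor(p,cv2.COLOR_RGB2GRAY)
m=(np.hypot(W[...,0]-.5116,W[...,1]+.253)<.014);
k=m&(W[...,2]<.05);print("bore deep",W[k].mean(0),k.sum());k=m&(g<g[m].min()+25);print("dark",W[k].mean(0),k.sum(),np.argwhere(k).mean(0))
E
```

```text
time_s: 1.43
tool_pos: [0.4511, -0.3093, 0.247]
tool_rot: [180.0, 0.0, 16.1]
force: [1.3, -0.4, -0.1]
grip_width: 0.0871
grasp_force: 0.0
time_s: 1.85
tool_pos: [0.533, -0.2118, 0.2529]
tool_rot: [180.0, -0.1, 51.9]
force: [0.4, -0.6, -0.4]
grip_width: 0.0871
grasp_force: 0.0
time_s: 2.1
tool_pos: [0.5309, -0.2158, 0.2526]
tool_rot: [-180.0, 0.0, 62.8]
force: [0.4, 0.8, -0.1]
grip_width: 0.0849
grasp_force: 0.0
[ 45.21710324  10.1654168  -29.16897362  90.99101049   5.01420037
  80.1496255  -11.66162573]
cutter ((530.6049194335938, -218.03860473632812), (150.6802520751953, 80.40757751464844), 62.63571548461914) 0.05995300651604009
punch (array([ 5.499e-01, -1.809e-01,  5.000e-04,  1.000e-03]), 40, 0.0001) [ 0.55008553 -0.18045105  0.10974697]
bore deep [ 0.5084723  -0.26072504  0.03417974] 94
dark [ 0.5098105  -0.26149728  0.03399776] 56 [260.76785714 321.10714286]
```

View pics/w1.png

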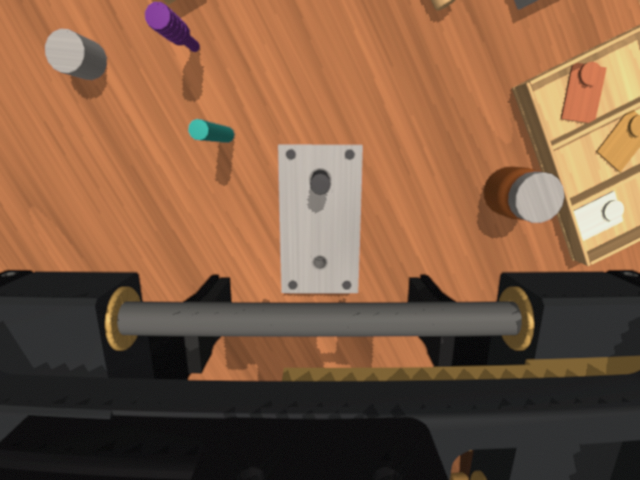

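The wrist view shows the cutter, with the punch at (320,182) and the empty bore at (320,263). It agrees with the top camera to about 2 mm. Next I'll go over the pin.

```bash
python3 -m creep '[{"wx":0,"wy":0,"wz":0,"tx":34,"ty":-20,"tz":0,"gripper":0.4},{"wx":0,"wy":0,"wz":0,"tx":68,"ty":-40,"tz":0,"gripper":0.4},{"wx":0,"wy":0,"wz":0,"tx":102,"ty":-59,"tz":0,"gripper":0.4},{"wx":0,"wy":0,"wz":0,"tx":136,"ty":-79,"tz":0,"gripper":0.4},{"wx":0,"wy":0,"wz":0,"tx":170,"ty":-99,"tz":0,"gripper":0.4}]' && python3 -m creep '[{"wx":0,"wy":0,"wz":0,"tx":34,"ty":-20,"tz":0,"gripper":0.4},{"wx":0,"wy":0,"wz":0,"tx":68,"ty":-40,"tz":0,"gripper":0.4},{"wx":0,"wy":0,"wz":0,"tx":88,"ty":-51,"tz":20,"gripper":0.4},{"wx":0,"wy":0,"wz":0,"tx":88,"ty":-51,"tz":20,"gripper":0.4},{"wx":0,"wy":0,"wz":0,"tx":88,"ty":-51,"tz":20,"gripper":0.4}]'
python3 - <<'E'
from h import *
print(get_obs()["qpos"])
for c in ("wrist","top","scene"):
    p,W=shot(c,"p_"+c)
    print(c,"pin",axis(near(W,(.5145,.0822),.016,.064,.103),.011,.085),near(W,(.5145,.0822),.013,.1035,.112).mean(0))
E
```

```text
time_s: 2.57
tool_pos: [0.5208, -0.0178, 0.2528]
tool_rot: [179.9, 0.0, 62.4]
force: [0.7, -0.0, 0.4]
grip_width: 0.062
grasp_force: 0.0
time_s: 2.98
tool_pos: [0.5154, 0.0835, 0.2319]
tool_rot: [-179.9, 0.1, 62.7]
force: [0.7, 0.4, 1.1]
grip_width: 0.0613
grasp_force: 0.0
[ 28.46100813   5.18144137 -42.61943996  99.06369246   3.60468498
  77.232914   -42.10559864]
wrist pin (array([ 5.149e-01,  8.070e-02, -4.000e-04,  9.000e-04]), 202, 0.0002) [0.51525322 0.0812179  0.1058904 ]
top pin None [nan nan nan]
scene pin (array([ 0.5149,  0.0812, -0.003 , -0.016 ]), 175, 0.0009) [0.51668766 0.08176199 0.10541311]<stdin>:5: RuntimeWarning: Mean of empty slice.
  ret = um.true_divide(
```

View pics/p_wrist.png

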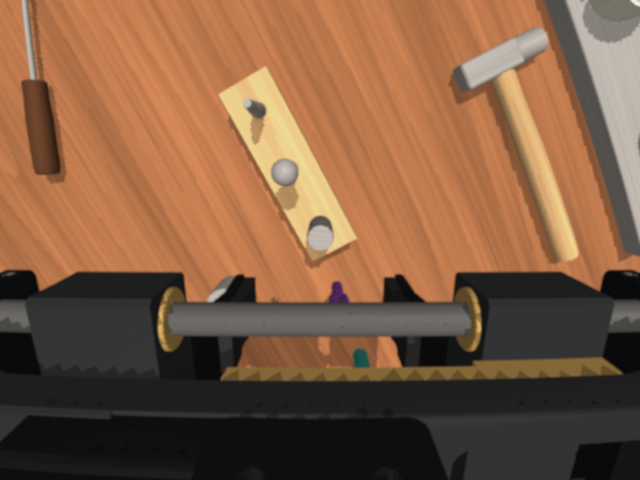

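```bash
python3 -m creep '[{"wx":0,"wy":0,"wz":0,"tx":-2,"ty":0.5,"tz":38,"gripper":0.4},{"wx":0,"wy":0,"wz":0,"tx":-2,"ty":0.5,"tz":76,"gripper":0.4},{"wx":0,"wy":0,"wz":0,"tx":-2,"ty":0.5,"tz":112,"gripper":0.4},{"wx":0,"wy":0,"wz":0,"tx":-2,"ty":0.5,"tz":144,"gripper":0.4},{"wx":0,"wy":0,"wz":0,"tx":-2,"ty":0.5,"tz":166,"gripper":0.4}]' && python3 -m creep '[{"wx":0,"wy":0,"wz":0,"tx":0,"ty":0,"tz":0,"gripper":0},{"wx":0,"wy":0,"wz":0,"tx":0,"ty":0,"tz":0,"gripper":-0.4},{"wx":0,"wy":0,"wz":0,"tx":0,"ty":0,"tz":0,"gripper":-1},{"wx":0,"wy":0,"wz":0,"tx":0,"ty":0,"tz":0,"gripper":-1},{"wx":0,"wy":0,"wz":0,"tx":0,"ty":0,"tz":0,"gripper":-1}]' 25 &&  python3 -m creep '[{"wx":0,"wy":0,"wz":0,"tx":0,"ty":0,"tz":0,"gripper":-1},{"wx":0,"wy":0,"wz":0,"tx":0,"ty":0,"tz":0,"gripper":-1},{"wx":0,"wy":0,"wz":0,"tx":0,"ty":0,"tz":0,"gripper":-1},{"wx":0,"wy":0,"wz":0,"tx":0,"ty":0,"tz":0,"gripper":-1}]'
```

```text
time_s: 3.55
tool_pos: [0.5148, 0.0777, 0.0638]
tool_rot: [-179.9, 0.1, 62.4]
force: [-0.3, -0.4, 0.4]
grip_width: 0.061
grasp_force: 0.0
time_s: 3.97
tool_pos: [0.5173, 0.0801, 0.0685]
tool_rot: [179.8, -0.1, 62.6]
force: [0.2, -0.3, 0.2]
grip_width: 0.0355
grasp_force: 0.0
time_s: 4.3
tool_pos: [0.5162, 0.0804, 0.0674]
tool_rot: [179.9, -0.0, 62.7]
force: [-1.7, 0.0, 5.6]
grip_width: 0.0214
grasp_force: 24.8
```

```bash
python3 -m creep '[{"wx":0,"wy":0,"wz":0,"tx":0,"ty":0,"tz":-15,"gripper":-1},{"wx":0,"wy":0,"wz":0,"tx":0,"ty":0,"tz":-40,"gripper":-1},{"wx":0,"wy":0,"wz":0,"tx":0,"ty":0,"tz":-70,"gripper":-1},{"wx":0,"wy":0,"wz":0,"tx":0,"ty":0,"tz":-100,"gripper":-1},{"wx":0,"wy":0,"wz":0,"tx":0,"ty":0,"tz":-120,"gripper":-1}]' && python3 -m creep '[{"wx":0,"wy":0,"wz":0,"tx":0,"ty":0,"tz":0,"gripper":-1},{"wx":0,"wy":0,"wz":0,"tx":0,"ty":0,"tz":0,"gripper":-1}]'
python3 - <<'E'
from h import *
o=get_obs();R=Ro.from_euler("xyz",o["tool_rot"],degrees=True).as_matrix()
d=np.array([.5117,-.2535,o["tool_pos"][2]])-o["tool_pos"];print("to bore, tool mm",R.T@d*1000)
E
```

```text
time_s: 4.72
tool_pos: [0.5164, 0.0804, 0.1888]
tool_rot: [179.9, -0.1, 62.7]
force: [0.9, -0.8, -2.5]
grip_width: 0.0212
grasp_force: 24.9
time_s: 4.88
tool_pos: [0.5162, 0.0801, 0.1869]
tool_rot: [179.9, -0.0, 62.6]
force: [1.4, -0.1, -1.9]
grip_width: 0.0213
grasp_force: 24.9
to bore, tool mm [-2.98359540e+02  1.49343609e+02  1.80114568e-01]
```

```bash
python3 -m creep '[{"wx":0,"wy":0,"wz":0,"tx":-30,"ty":15,"tz":0,"gripper":-1},{"wx":0,"wy":0,"wz":0,"tx":-60,"ty":30,"tz":0,"gripper":-1},{"wx":0,"wy":0,"wz":0,"tx":-90,"ty":45,"tz":0,"gripper":-1},{"wx":0,"wy":0,"wz":0,"tx":-120,"ty":60,"tz":0,"gripper":-1},{"wx":0,"wy":0,"wz":0,"tx":-150,"ty":75,"tz":0,"gripper":-1}]' && python3 -m creep '[{"wx":0,"wy":0,"wz":0,"tx":-30,"ty":15,"tz":0,"gripper":-1},{"wx":0,"wy":0,"wz":0,"tx":-60,"ty":30,"tz":0,"gripper":-1},{"wx":0,"wy":0,"wz":0,"tx":-90,"ty":45,"tz":0,"gripper":-1},{"wx":0,"wy":0,"wz":0,"tx":-120,"ty":60,"tz":0,"gripper":-1},{"wx":0,"wy":0,"wz":0,"tx":-148,"ty":74,"tz":0,"gripper":-1}]' && python3 -m creep '[{"wx":0,"wy":0,"wz":0,"tx":0,"ty":0,"tz":20,"gripper":-1},{"wx":0,"wy":0,"wz":0,"tx":0,"ty":0,"tz":35,"gripper":-1},{"wx":0,"wy":0,"wz":0,"tx":0,"ty":0,"tz":45,"gripper":-1},{"wx":0,"wy":0,"wz":0,"tx":0,"ty":0,"tz":45,"gripper":-1},{"wx":0,"wy":0,"wz":0,"tx":0,"ty":0,"tz":45,"gripper":-1}]'
python3 - <<'E'
from h import *
o=get_obs();t=o["tool_pos"];print(t,o["tool_rot"])
zf=t[2]-.067+.010;print("foot z",zf)   # pin height by the tool
for c in ("scene","top"):
    p,W=shot(c,"b_"+c)
    Q=near(W,(.53,-.2157),.1,.053,.066);print(c,"cutter",cv2.minAreaRect((Q[:,:2]*1000).astype(np.float32)))
    print("punch",axis(near(W,(.55,-.179),.014,.068,.105),.009,.085))
    print("shank",axis(near(W,t,.014,zf+.006,zf+.044),.006,zf+.02))
    print("grip",axis(near(W,t,.02,zf+.048,zf+.06),.011,zf+.054))
im=cv2.imread("pics/b_scene.png")[150:290,160:320];cv2.imwrite("pics/b_crop.png",cv2.resize(im,None,fx=4,fy=4,interpolation=2))
E
```

```text
time_s: 5.3
tool_pos: [0.5117, -0.089, 0.1841]
tool_rot: [-179.8, 0.1, 62.7]
force: [1.1, -0.0, -2.2]
grip_width: 0.0209
grasp_force: 24.9
time_s: 5.72
tool_pos: [0.5094, -0.2547, 0.1838]
tool_rot: [-179.8, 0.0, 62.6]
force: [1.3, 0.3, -1.0]
grip_width: 0.0214
grasp_force: 24.9
time_s: 6.13
tool_pos: [0.5104, -0.252, 0.14]
tool_rot: [-179.8, -0.0, 62.7]
force: [0.4, -0.3, -1.2]
grip_width: 0.021
grasp_force: 24.9
[ 0.51038243 -0.25199594  0.14000007] [-1.79822227e+02 -1.27596906e-02  6.27054130e+01]
foot z 0.08300007343488279
scene cutter ((530.9625854492188, -215.6802215576172), (154.81259155273438, 82.648681640625), 63.17607498168945)
punch (array([ 5.492e-01, -1.788e-01,  1.610e-02, -3.000e-04]), 123, 0.0012)
shank (array([ 5.099e-01, -2.501e-01,  8.700e-03, -4.000e-04]), 81, 0.0013)
grip (array([ 0.5105, -0.2508,  0.3444, -0.1091]), 52, 0.0022)
top cutter ((535.8256225585938, -205.81785583496094), (127.43472290039062, 80.63304901123047), 62.33708953857422)
punch (array([ 0.5501, -0.1792, -0.0024, -0.012 ]), 31, 0.0002)
shank None
grip None
```

View pics/b_crop.png

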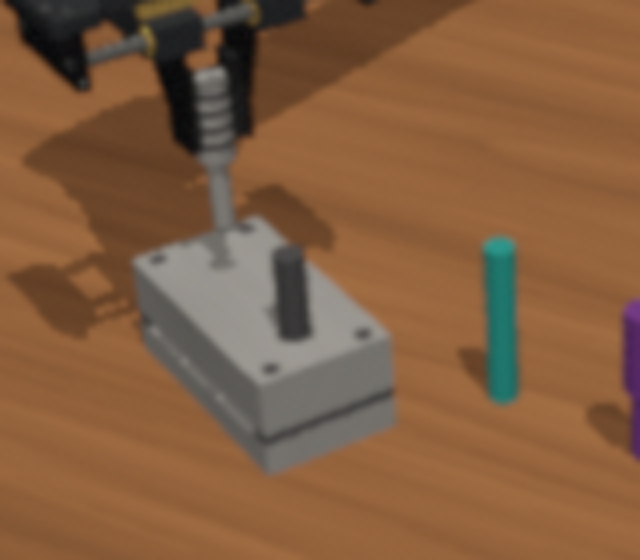

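The crop shows the pin upright at crop (222,200), just over the bore at (220,262). It is about 3 mm off, so I'll correct that and ease the foot into the chamfer.

```bash
python3 -m creep '[{"wx":0,"wy":0,"wz":0,"tx":-1.8,"ty":2.5,"tz":5,"gripper":-1},{"wx":0,"wy":0,"wz":0,"tx":-1.8,"ty":2.5,"tz":10,"gripper":-1},{"wx":0,"wy":0,"wz":0,"tx":-1.8,"ty":2.5,"tz":14,"gripper":-1},{"wx":0,"wy":0,"wz":0,"tx":-1.8,"ty":2.5,"tz":17,"gripper":-1},{"wx":0,"wy":0,"wz":0,"tx":-1.8,"ty":2.5,"tz":17,"gripper":-1}]'
python3 - <<'E'
from h import *
T=[];S=[]
for k in range(6):
    o=get_obs();t=o["tool_pos"];T.append(t);zf=t[2]-.057
    p,W=shot("scene");a=axis(near(W,(.511,-.2525),.014,zf+.006,zf+.044),.006,zf+.02);b=axis(near(W,(.5495,-.179),.014,.068,.105),.009,.085);S.append(np.r_[a[0],b[0]])
print(np.mean(T,0),np.std(T,0),zf);print(np.mean(S,0).round(4),np.std(S,0).round(4))
E
python3 -m creep '[{"wx":0,"wy":0,"wz":0,"tx":0,"ty":0,"tz":4,"gripper":-1},{"wx":0,"wy":0,"wz":0,"tx":0,"ty":0,"tz":7,"gripper":-1},{"wx":0,"wy":0,"wz":0,"tx":0,"ty":0,"tz":10,"gripper":-1},{"wx":0,"wy":0,"wz":0,"tx":0,"ty":0,"tz":10,"gripper":-1}]'
```

```text
time_s: 6.65
tool_pos: [0.512, -0.2554, 0.1236]
tool_rot: [-179.9, 0.0, 62.7]
force: [-0.5, -0.3, -0.4]
grip_width: 0.0215
grasp_force: 24.9
[ 0.51249906 -0.2556194   0.12437557] [0.00026539 0.00012635 0.00041311] 0.06778960624946595
[ 0.5119 -0.2535  0.0133 -0.0217  0.5499 -0.1785  0.0793  0.047 ] [0.0005 0.0003 0.0145 0.0218 0.0017 0.001  0.1674 0.1135]
time_s: 7.28
tool_pos: [0.512, -0.2555, 0.1135]
tool_rot: [-179.9, 0.0, 62.6]
force: [-0.1, 1.0, -1.6]
grip_width: 0.0216
grasp_force: 24.9
```

```bash
python3 -m creep '[{"wx":0,"wy":0,"wz":0,"tx":0,"ty":0,"tz":3,"gripper":-1},{"wx":0,"wy":0,"wz":0,"tx":0,"ty":0,"tz":6,"gripper":-1},{"wx":0,"wy":0,"wz":0,"tx":0,"ty":0,"tz":6,"gripper":-1}]' && python3 -m creep '[{"wx":0,"wy":0,"wz":0,"tx":0,"ty":0,"tz":3,"gripper":-1},{"wx":0,"wy":0,"wz":0,"tx":0,"ty":0,"tz":6,"gripper":-1},{"wx":0,"wy":0,"wz":0,"tx":0,"ty":0,"tz":6,"gripper":-1}]'
```

```text
time_s: 7.53
tool_pos: [0.5122, -0.2556, 0.1077]
tool_rot: [-179.9, 0.0, 62.6]
force: [0.1, -0.1, -1.6]
grip_width: 0.0216
grasp_force: 24.9
time_s: 7.78
tool_pos: [0.5123, -0.2556, 0.1018]
tool_rot: [-180.0, -0.0, 62.6]
force: [-0.9, 0.3, -1.9]
grip_width: 0.0212
grasp_force: 24.9
```

```bash
python3 -m creep '[{"wx":0,"wy":0,"wz":0,"tx":0,"ty":0,"tz":4,"gripper":-1},{"wx":0,"wy":0,"wz":0,"tx":0,"ty":0,"tz":8,"gripper":-1},{"wx":0,"wy":0,"wz":0,"tx":0,"ty":0,"tz":8,"gripper":-1}]' && python3 -m creep '[{"wx":0,"wy":0,"wz":0,"tx":0,"ty":0,"tz":4,"gripper":-1},{"wx":0,"wy":0,"wz":0,"tx":0,"ty":0,"tz":8,"gripper":-1},{"wx":0,"wy":0,"wz":0,"tx":0,"ty":0,"tz":8,"gripper":-1}]'
```

```text
time_s: 8.03
tool_pos: [0.5123, -0.2555, 0.0935]
tool_rot: [-180.0, -0.0, 62.6]
force: [-1.4, 0.2, -2.3]
grip_width: 0.0213
grasp_force: 24.9
time_s: 8.28
tool_pos: [0.5123, -0.2555, 0.0855]
tool_rot: [-180.0, -0.0, 62.6]
force: [-2.4, -0.6, -2.6]
grip_width: 0.0213
grasp_force: 24.9
```

```bash
python3 -m creep '[{"wx":0,"wy":0,"wz":0,"tx":0,"ty":0,"tz":3,"gripper":-1},{"wx":0,"wy":0,"wz":0,"tx":0,"ty":0,"tz":7,"gripper":-1},{"wx":0,"wy":0,"wz":0,"tx":0,"ty":0,"tz":7,"gripper":-1}]' && python3 -m creep '[{"wx":0,"wy":0,"wz":0,"tx":0,"ty":0,"tz":3,"gripper":-1},{"wx":0,"wy":0,"wz":0,"tx":0,"ty":0,"tz":5,"gripper":-1},{"wx":0,"wy":0,"wz":0,"tx":0,"ty":0,"tz":5,"gripper":-1}]'
```

```text
time_s: 8.53
tool_pos: [0.5122, -0.2556, 0.0786]
tool_rot: [-180.0, -0.0, 62.6]
force: [-1.5, 0.1, -3.1]
grip_width: 0.0216
grasp_force: 24.9
time_s: 8.78
tool_pos: [0.5122, -0.2556, 0.074]
tool_rot: [-180.0, 0.0, 62.6]
force: [-2.9, 1.1, -3.6]
grip_width: 0.0215
grasp_force: 24.9
```

```bash
python3 -m creep '[{"wx":0,"wy":0,"wz":0,"tx":0,"ty":0,"tz":2,"gripper":-1},{"wx":0,"wy":0,"wz":0,"tx":0,"ty":0,"tz":2,"gripper":-1},{"wx":0,"wy":0,"wz":0,"tx":0,"ty":0,"tz":2,"gripper":-1}]' && python3 -m creep '[{"wx":0,"wy":0,"wz":0,"tx":0,"ty":0,"tz":1.5,"gripper":-1},{"wx":0,"wy":0,"wz":0,"tx":0,"ty":0,"tz":1.5,"gripper":-1}]'
```

```text
time_s: 9.03
tool_pos: [0.5122, -0.2556, 0.0722]
tool_rot: [-180.0, 0.0, 62.6]
force: [-4.3, 0.8, -1.1]
grip_width: 0.0214
grasp_force: 24.9
time_s: 9.2
tool_pos: [0.5123, -0.2556, 0.0716]
tool_rot: [-180.0, 0.0, 62.6]
force: [-6.2, 2.5, 3.7]
grip_width: 0.0217
grasp_force: 24.9
```

```bash
python3 -m creep '[{"wx":0,"wy":0,"wz":0,"tx":0,"ty":0,"tz":1.5,"gripper":-1},{"wx":0,"wy":0,"wz":0,"tx":0,"ty":0,"tz":1.5,"gripper":-1}]'
python3 - <<'E'
from h import *
p,W=shot("scene","home");im=p[150:290,160:320,::-1];cv2.imwrite("pics/home_crop.png",cv2.resize(im,None,fx=4,fy=4,interpolation=2))
Q=near(W,(.53,-.2157),.1,.053,.0635);print("cutter",cv2.minAreaRect((Q[:,:2]*1000).astype(np.float32)))
print("pin top",near(W,(.511,-.2535),.012,.09,.114)[:,2].max())
E
```

```text
time_s: 9.37
tool_pos: [0.5123, -0.2556, 0.0715]
tool_rot: [-180.0, 0.1, 62.6]
force: [-8.4, 3.0, 11.7]
grip_width: 0.0217
grasp_force: 25.0
cutter ((530.6073608398438, -215.98291015625), (158.6834716796875, 83.40339660644531), 62.422061920166016)
pin top 0.11366226372011151
```

View pics/home_crop.png

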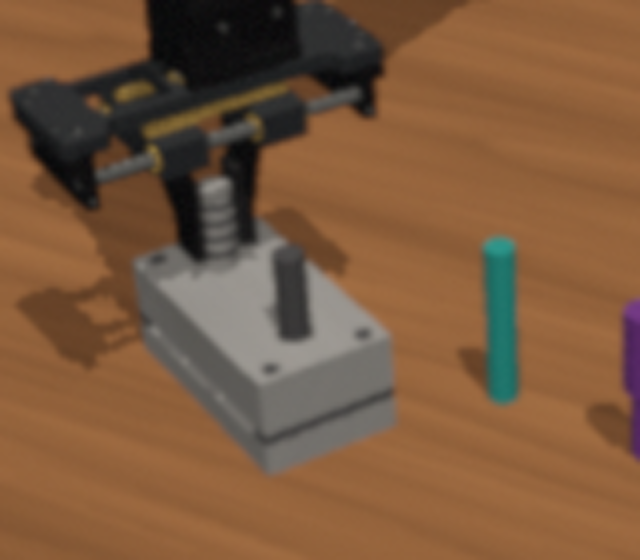

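The pin's shoulder sits flush on the cutter at crop (218,265), and it is solid under push. I'll release it and rise.

```bash
python3 -m creep '[{"wx":0,"wy":0,"wz":0,"tx":0,"ty":0,"tz":-1,"gripper":-0.3},{"wx":0,"wy":0,"wz":0,"tx":0,"ty":0,"tz":-1,"gripper":0},{"wx":0,"wy":0,"wz":0,"tx":0,"ty":0,"tz":-1,"gripper":0.3},{"wx":0,"wy":0,"wz":0,"tx":0,"ty":0,"tz":-1,"gripper":0.3},{"wx":0,"wy":0,"wz":0,"tx":0,"ty":0,"tz":-1,"gripper":0.3}]' && python3 -m creep '[{"wx":0,"wy":0,"wz":0,"tx":0,"ty":0,"tz":-1,"gripper":0.3},{"wx":0,"wy":0,"wz":0,"tx":0,"ty":0,"tz":-20,"gripper":0.3},{"wx":0,"wy":0,"wz":0,"tx":0,"ty":0,"tz":-45,"gripper":0.3},{"wx":0,"wy":0,"wz":0,"tx":0,"ty":0,"tz":-80,"gripper":0.3},{"wx":0,"wy":0,"wz":0,"tx":0,"ty":0,"tz":-110,"gripper":0.3}]' && python3 -m creep '[{"wx":0,"wy":0,"wz":0,"tx":20,"ty":0,"tz":0,"gripper":0.3},{"wx":0,"wy":0,"wz":0,"tx":50,"ty":0,"tz":-20,"gripper":0.3},{"wx":0,"wy":0,"wz":0,"tx":70,"ty":0,"tz":-40,"gripper":0.3},{"wx":0,"wy":0,"wz":0,"tx":70,"ty":0,"tz":-40,"gripper":0.3},{"wx":0,"wy":0,"wz":0,"tx":70,"ty":0,"tz":-40,"gripper":0.3}]'
python3 - <<'E'
from h import *
o=get_obs();R=Ro.from_euler("xyz",o["tool_rot"],degrees=True).as_matrix();t=o["tool_pos"];print(t,o["tool_rot"])
for c in("wrist","scene","top"):
    p,W=shot(c,"f_"+c)
    Q=near(W,(.53,-.2165),.1,.053,.0635);print(c,"cutter",cv2.minAreaRect((Q[:,:2]*1000).astype(np.float32)))
    for n,xy,r in(("pin",(.5115,-.2545),.011),("punch",(.55,-.1795),.009)):
        q=near(W,xy,r+.006,.07,.106);a=axis(q,r,.085);print(n,a,"top z",np.median(near(W,xy,r,.1,.125),0).round(4))
        if a and n=="punch":print("tool mm",(R.T@(np.r_[a[0][:2],.085]-t)*1000).round(1))
E
```

```text
time_s: 9.83
tool_pos: [0.5134, -0.2559, 0.0707]
tool_rot: [179.9, -0.0, 62.7]
force: [0.0, 0.7, -0.2]
grip_width: 0.0467
grasp_force: 0.0
time_s: 10.25
tool_pos: [0.5127, -0.2556, 0.182]
tool_rot: [180.0, -0.0, 62.7]
force: [2.0, -0.5, 1.8]
grip_width: 0.0565
grasp_force: 0.0
time_s: 10.67
tool_pos: [0.5463, -0.1922, 0.2219]
tool_rot: [179.8, -0.0, 62.8]
force: [-0.4, 1.0, -0.0]
grip_width: 0.0565
grasp_force: 0.0
[ 0.54626079 -0.19224018  0.22193811] [ 1.79819197e+02 -1.96337605e-02  6.28287095e+01]
wrist cutter ((537.685546875, -204.59713745117188), (119.94794464111328, 80.22594451904297), 62.594696044921875)
pin (array([ 0.512 , -0.2558,  0.0065, -0.0042]), 161, 0.0002) top z [nan nan nan]
punch (array([ 0.5499, -0.1811,  0.0014,  0.0009]), 134, 0.0001) top z [ 0.5504 -0.1796  0.1098]
tool mm [ 11.5  -2.3 136.9]
scene cutter ((530.1578369140625, -216.04151916503906), (158.18637084960938, 83.08489990234375), 62.51262283325195)
pin (array([ 0.5112, -0.2541,  0.0178,  0.0211]), 135, 0.0014) top z [ 0.5138 -0.2525  0.1084]
punch (array([ 0.5492, -0.1783, -0.0182, -0.0065]), 120, 0.0012) top z [ 0.552  -0.1791  0.1084]
tool mm [ 13.7  -4.2 136.9]
top cutter ((530.9032592773438, -215.71371459960938), (149.32757568359375, 80.2556381225586), 62.77754592895508)
pin None top z [nan nan nan]
punch (array([ 5.501e-01, -1.791e-01, -4.900e-03, -3.000e-04]), 27, 0.0003) top z [ 0.5524 -0.1775  0.1098]
tool mm [ 13.4  -3.  136.9]
  return _methods._mean(a, axis=axis, dtype=dtype,
  ret = um.true_divide(
```

The pin is still home with its top at about 110 mm, and the cutter hasn't moved. Next is the punch.

```bash
python3 -m creep '[{"wx":0,"wy":0,"wz":0,"tx":12,"ty":-1.5,"tz":25,"gripper":0.3},{"wx":0,"wy":0,"wz":0,"tx":12,"ty":-1.5,"tz":55,"gripper":0.3},{"wx":0,"wy":0,"wz":0,"tx":12,"ty":-1.5,"tz":80,"gripper":0.3},{"wx":0,"wy":0,"wz":0,"tx":12,"ty":-1.5,"tz":80,"gripper":0.3},{"wx":0,"wy":0,"wz":0,"tx":12,"ty":-1.5,"tz":80,"gripper":0.3}]'
python3 - <<'E'
from h import *
T=[]
for k in range(5):
    o=get_obs();R=Ro.from_euler("xyz",o["tool_rot"],degrees=True).as_matrix();T.append(R.T@(np.array([.5504,-.181,.071])-o["tool_pos"])*1000);optics.read_camera("wrist")
print(np.mean(T,0),np.std(T,0),o["tool_pos"])
E
```

```text
time_s: 11.23
tool_pos: [0.547, -0.1831, 0.1387]
tool_rot: [-179.7, 0.0, 62.5]
force: [0.1, -0.0, 0.3]
grip_width: 0.0563
grasp_force: 0.0
[ 2.49884208  0.2451885  70.1565399 ] [0.56220638 1.18772273 1.3932544 ] [ 0.5500617  -0.18294292  0.1424741 ]
```

```bash
python3 -m creep '[{"wx":0,"wy":0,"wz":0,"tx":2,"ty":0,"tz":20,"gripper":0.3},{"wx":0,"wy":0,"wz":0,"tx":2,"ty":0,"tz":40,"gripper":0.3},{"wx":0,"wy":0,"wz":0,"tx":2,"ty":0,"tz":58,"gripper":0.3},{"wx":0,"wy":0,"wz":0,"tx":2,"ty":0,"tz":69,"gripper":0.3},{"wx":0,"wy":0,"wz":0,"tx":2,"ty":0,"tz":69,"gripper":0.3}]' && python3 -m creep '[{"wx":0,"wy":0,"wz":0,"tx":0,"ty":0,"tz":0,"gripper":0},{"wx":0,"wy":0,"wz":0,"tx":0,"ty":0,"tz":0,"gripper":-0.3},{"wx":0,"wy":0,"wz":0,"tx":0,"ty":0,"tz":0,"gripper":-1},{"wx":0,"wy":0,"wz":0,"tx":0,"ty":0,"tz":0,"gripper":-1},{"wx":0,"wy":0,"wz":0,"tx":0,"ty":0,"tz":0,"gripper":-1}]' 25 &&  python3 -m creep '[{"wx":0,"wy":0,"wz":0,"tx":0,"ty":0,"tz":0,"gripper":-1},{"wx":0,"wy":0,"wz":0,"tx":0,"ty":0,"tz":0,"gripper":-1},{"wx":0,"wy":0,"wz":0,"tx":0,"ty":0,"tz":0,"gripper":-1},{"wx":0,"wy":0,"wz":0,"tx":0,"ty":0,"tz":0,"gripper":-1}]'
```

```text
time_s: 11.9
tool_pos: [0.5485, -0.1802, 0.0698]
tool_rot: [-179.8, 0.0, 62.6]
force: [-0.7, 0.6, -1.1]
grip_width: 0.0571
grasp_force: 0.0
time_s: 12.32
tool_pos: [0.5504, -0.1806, 0.0724]
tool_rot: [179.9, 0.0, 62.6]
force: [-0.5, -0.0, 0.3]
grip_width: 0.0312
grasp_force: 0.0
time_s: 12.65
tool_pos: [0.55, -0.1805, 0.0718]
tool_rot: [180.0, 0.0, 62.6]
force: [-0.7, 0.2, 1.2]
grip_width: 0.0173
grasp_force: 25.0
```

```bash
python3 -m creep '[{"wx":0,"wy":0,"wz":0,"tx":0,"ty":0,"tz":-2,"gripper":-1},{"wx":0,"wy":0,"wz":0,"tx":0,"ty":0,"tz":-4,"gripper":-1},{"wx":0,"wy":0,"wz":0,"tx":0,"ty":0,"tz":-6,"gripper":-1},{"wx":0,"wy":0,"wz":0,"tx":0,"ty":0,"tz":-6,"gripper":-1}]' && python3 -m creep '[{"wx":0,"wy":0,"wz":0,"tx":0,"ty":0,"tz":-3,"gripper":-1},{"wx":0,"wy":0,"wz":0,"tx":0,"ty":0,"tz":-6,"gripper":-1},{"wx":0,"wy":0,"wz":0,"tx":0,"ty":0,"tz":-6,"gripper":-1}]'
```

```text
time_s: 12.98
tool_pos: [0.5499, -0.1804, 0.0777]
tool_rot: [180.0, 0.0, 62.6]
force: [0.7, 1.0, -2.6]
grip_width: 0.0171
grasp_force: 25.0
time_s: 13.23
tool_pos: [0.5503, -0.1805, 0.0843]
tool_rot: [179.9, -0.0, 62.6]
force: [-0.9, -0.3, -2.1]
grip_width: 0.0171
grasp_force: 25.0
```

```bash
python3 -m creep '[{"wx":0,"wy":0,"wz":0,"tx":0,"ty":0,"tz":-3,"gripper":-1},{"wx":0,"wy":0,"wz":0,"tx":0,"ty":0,"tz":-6,"gripper":-1},{"wx":0,"wy":0,"wz":0,"tx":0,"ty":0,"tz":-9,"gripper":-1},{"wx":0,"wy":0,"wz":0,"tx":0,"ty":0,"tz":-9,"gripper":-1}]' && python3 -m creep '[{"wx":0,"wy":0,"wz":0,"tx":0,"ty":0,"tz":-3,"gripper":-1},{"wx":0,"wy":0,"wz":0,"tx":0,"ty":0,"tz":-6,"gripper":-1},{"wx":0,"wy":0,"wz":0,"tx":0,"ty":0,"tz":-9,"gripper":-1},{"wx":0,"wy":0,"wz":0,"tx":0,"ty":0,"tz":-9,"gripper":-1},{"wx":0,"wy":0,"wz":0,"tx":0,"ty":0,"tz":-9,"gripper":-1}]' && python3 -m creep '[{"wx":0,"wy":0,"wz":0,"tx":0,"ty":0,"tz":0,"gripper":-1},{"wx":0,"wy":0,"wz":0,"tx":0,"ty":0,"tz":0,"gripper":-1},{"wx":0,"wy":0,"wz":0,"tx":0,"ty":0,"tz":0,"gripper":-1},{"wx":0,"wy":0,"wz":0,"tx":0,"ty":0,"tz":0,"gripper":-1}]'
python3 - <<'E'
from h import *
p,W=shot("scene","end");im=p[150:290,160:320,::-1];cv2.imwrite("pics/end_crop.png",cv2.resize(im,None,fx=4,fy=4,interpolation=2))
Q=near(W,(.53,-.2165),.1,.053,.0635);print("cutter",cv2.minAreaRect((Q[:,:2]*1000).astype(np.float32)))
print("punch",axis(near(W,(.5495,-.179),.014,.064,.085),.009,.075),"pin top",np.median(near(W,(.5115,-.2535),.012,.1,.125)[:,2]),"punch top",near(W,(.55,-.179),.01,.125,.16)[:,2].max(initial=0))
E
```

```text
time_s: 13.57
tool_pos: [0.5504, -0.1805, 0.0934]
tool_rot: [179.9, -0.0, 62.6]
force: [0.2, -0.3, -2.2]
grip_width: 0.0173
grasp_force: 25.0
time_s: 13.98
tool_pos: [0.55, -0.1805, 0.1018]
tool_rot: [180.0, 0.0, 62.6]
force: [-0.4, -1.1, -2.2]
grip_width: 0.0173
grasp_force: 25.0
time_s: 14.32
tool_pos: [0.5498, -0.1804, 0.1014]
tool_rot: [-180.0, 0.0, 62.6]
force: [0.9, -0.4, -2.6]
grip_width: 0.0174
grasp_force: 25.0
cutter ((530.982177734375, -216.8008270263672), (158.22882080078125, 82.26850128173828), 62.55119705200195)
punch (array([ 0.5489, -0.1789, -0.0258, -0.0282]), 65, 0.0012) pin top 0.10593336102417857 punch top 0.150862236047629
```

View pics/end_crop.png

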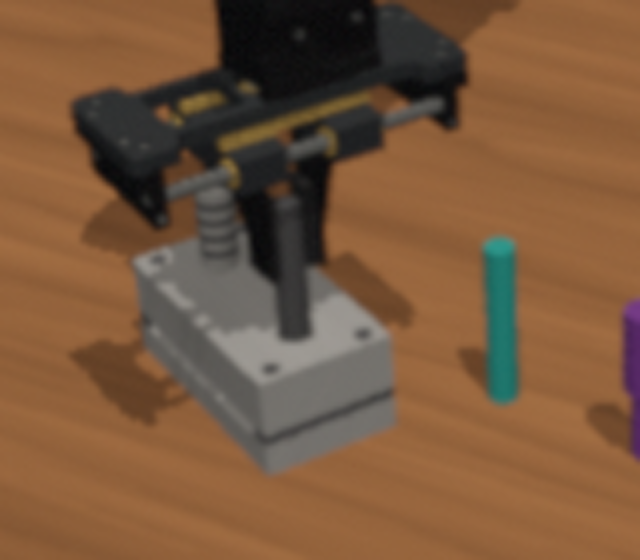

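The punch stands upright in the gripper at crop (290,265), drawn up about 30 mm. Force is about 2 N, its own weight, so it isn't wedged. The pin is still home at (218,230) and the cutter is flat where it was. I'm handing in.

```bash
python3 -c "
from cell import env
print(env.sign_off())"
```

```text
the job is handed in; nothing more can be done
None
```

The locating pin is home in the cutter and let go, the punch is held about 30 mm up in the gripper without wedging, and the job was handed in at about 14.4 s; no verdict was returned.

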